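Ring-test the fired pots

TASK

Ring-test the three big fired pots on the ware board for cracks: tap each one lightly with a fingertip on its front, the side facing the robot, first the low wide bowl, then the round-bellied jar with the narrow neck, then the tall straight vase. Do not lift or tip a pot or push it out of its place, and leave the small cups, the kiln prop, the glaze jar and the tools where they are.

Things in the scene. Friction and masses are not known exactly. Their poses are not given: they have to be found in the camera images.
- ware_board: fixed plywood ware board lying flat on the bench, 300 x 620 x 18 mm (x, y, z), long side across the robot's front, turned up to 7 degrees; origin at the centre of its underside, so its top is 18 mm above the origin. The three pots, the two cups and the kiln prop stand loose on it
- bowl: low, wide open bowl of bare terracotta, loose, about 0.55 kg: 62 mm high, foot 84 mm across, flaring straight to a rim 140 mm across (the widest part, at the top), wall 6 mm. Origin at the centre of its underside, z up, x away from the robot's side of the board
- jar: round-bellied jar of bare terracotta with a narrow neck, loose, about 0.75 kg: 100 mm high, foot 84 mm across, belly 116 mm across at 48 mm up, neck 54 mm, lip 66 mm across at the top. Origin at the centre of its underside, z up, x away from the robot's side of the board
- vase: tall straight-sided open vase (a cylinder) of bare terracotta, loose, about 0.70 kg: 125 mm high, 88 mm across at the foot and 84 mm at the rim, wall 6 mm. Origin at the centre of its underside, z up, x away from the robot's side of the board
- cup_a: bystander: small terracotta cup, 64 mm across, 48 mm high, loose on the far part of the board; origin at the centre of its underside
- cup_b: bystander: a second small terracotta cup like cup_a, loose on the far part of the board
- prop: bystander: kiln prop, a pale upright tube 44 mm across, 50 mm high, loose on the far part of the board; origin at the centre of its underside
- brush: bystander: brush lying on the bench between robot and board, under 30 mm high
- wood_knife: bystander: flat wooden modelling knife, 170 x 18 x 7 mm, lying on the bench between robot and board; origin at the centre of its underside
- glaze_jar: bystander: closed glaze jar, 66 mm across, 85 mm high, standing on the bench beside the left end of the board; origin at the centre of its underside

How it is judged (in metres and radians):
On the way, in this order (a step that is already met when the one before it is completed fails the run):
1. a fingertip taps the low bowl on its front (contact force between the fingers and bowl above 0.3 N and x of the grasp point in the frame of bowl below -0.015 m).
2. a fingertip taps the round-bellied jar on its front (contact force between the fingers and jar above 0.3 N and x of the grasp point in the frame of jar below -0.015 m).
3. a fingertip taps the tall vase on its front (contact force between the fingers and vase above 0.3 N and x of the grasp point in the frame of vase below -0.015 m).
At the end, for the whole second after the job is handed in: After the taps in order (bowl, jar, vase; each over 0.3 N and never over 20 N, with the fingers on the pot's robot side), all three pots stand upright (within 0.08 rad) and at rest within 20 mm of where they stood, and every bystander is within 20 mm of its place (angle between each of bowl, jar, vase's own z axis and vertical below 0.08 rad and distance of each of bowl, jar, vase, cup_a, cup_b, prop, brush, wood_knife, glaze_jar from where it was at the start of the episode below 0.02 m and linear speed of each of bowl, jar, vase below 0.02 m/s); the robot touches nothing.
It fails at once if a pot is struck or pressed hard (over 20 N) (contact force between any of the arm, the fingers and bowl above 20 N or contact force between any of the arm, the fingers and jar above 20 N or contact force between any of the arm, the fingers and vase above 20 N).
It fails at once if a pot is lifted, carried or shoved: it moves more than 20 mm (distance of any of bowl, jar, vase from where it was at the start of the episode above 0.02 m).
It fails at once if a pot is raised off the board by more than 10 mm (height (world z) of any of bowl, jar, vase above 0.028 m).
It fails at once if a pot is tipped by more than about 14 degrees (angle between any of bowl, jar, vase's own z axis and vertical above 0.25 rad).
It fails at once if a cup, the prop, a tool or the glaze jar is shifted by more than 20 mm (distance of any of cup_a, cup_b, prop, brush, wood_knife, glaze_jar from where it was at the start of the episode above 0.02 m).
It also fails if it takes over 58 s, if anything falls off the work surface, if the arm or the gripper's body presses on something with over 40 N, if the wrist force passes 120 N, or if a joint passes its speed limit or range.

ROBOT

A 7-joint arm with a two-finger parallel gripper is mounted at the origin on the work surface. World frame = base frame: x ahead of the robot, y to its left, z up, the work surface at z = 0. Lengths are in mm, angles in rad, forces in N, time in s.
With the tool pointing down it reaches from about 400 to 850 mm from the base axis. Payload 4.4 kg.
Tool frame: the origin (TCP) lies midway between the tips of the shut fingers; the grasp point (between the pads) lies 19 mm behind it; y points along the fingers, z is the direction in which the jaws open and shut, and the axes are right-handed (so a half turn about y gives the same grasp; the last joint's range is limited). The gripper opens to 94 mm and grips with 3 to 60 N. Pads are 16 mm wide; open, the fingers measure 119 mm over their backs; the gripper's body (75 mm by 177 mm) begins 78 mm behind the grasp point.
Start: joints at [1.158, 0.628, 0.038, 1.517, -0.027, 0.996, -0.02], TCP at [220.959, -611.307, 176.378] pointing down, gripper open.
Joint ranges: [-3.06, 3.06], [-0.37, 2.12], [-1.25, 1.32], [0.18, 2.47], [-1.1, 4.24], [0.23, 1.98], [-2.94, 2.94]. Speed limits (rad/s): [2.57, 2.57, 3.14, 3.14, 3.14, 3.14, 3.14].

INTERFACE

Orientations are given as a unit quaternion [w, x, y, z].
In Python, from bench import arm, cams, ticket gives the robot as it stands. The module is installed in compiled form; this text tells all that it offers.
- The arm moves only by the shell command python3 -m pendant 'ROWS' [OPENING] [FORCE]. ROWS is JSON, a list of rows, each an object with "linear": the shift along the world's x, y, z as a fraction of full scale, a list of three; "angular": the turn, a rotation vector about the world's x, y, z as a fraction of full scale, a list of three. In form: [{"linear": [x, y, z], "angular": [wx, wy, wz]}, ...]. A call has 1 to 10 rows; each row shifts and turns the commanded pose from where the row before left it; what a row does not reach is not made up. Full scale, the value 1, is 120 mm for a shift and 180 degrees for a turn. A row lasts 1/8 s, in which the tool goes at most 62.5 mm and 10.7 degrees, less where a joint would pass 70% of its speed; a pose out of reach is approached as far as the arm can. A call with a number of a shift or a turn outside -1 to 1 is refused whole. A call with a gripper value outside its range is refused whole. OPENING is the gripper's target within -1 to 1 (fully open at 1, half-way at 0, shut at -1), set as the call begins (- or left out, the last holds). The fingers move at their own pace and stop on an object; FORCE is the grip in N (left out, the last holds). Time passes only in rows, so rows that do not move let the fingers close. It gives the time, the measured TCP pose, the force and the opening at its end, in the units of the state.
- arm.state(): the state, without advancing time (a new reading comes with each control period).
- cams.camera(name): name is "side" or "top"; returns a dict with "img" (400x640x3 uint8, blue, green, red), "range_z" (400x640 float32, mm along the optical axis (not along the pixel's ray), 0 where there is no reading), "vfov" (degrees; the focal length in pixels is half the picture's height over the tangent of half this angle, whatever the lens; pixels are square), "cx", "cy" (the principal point, pixels), "xyz" and "attitude" of the camera in the world. Camera axes: x right, y down, z forward; pixel columns grow to the right and rows downward; lengths in mm; the calibration is good to about 2 mm. A picture is of the moment at which its call begins.
- ticket.close_job(): hands the job in, once; it reports no verdict.
The state is a dict: "time_s": time; "joint_positions": joint angles; "dq": joint speeds; "joint_efforts": joint torques, N m; "ee_pos": TCP position; "tool_rot": TCP orientation; "force": force on the tool from outside, world axes, zero at the start; "moment": the same for the moment, N m; "opening": finger opening in mm.
Only numpy, scipy, OpenCV 4.12 (cv2) and the standard library are available. Lean on these libraries where they do the work, as an engineer would, in place of code of your own. Each camera call takes 0.05 s, during which the arm holds its last target.

## Working session

There is one attempt and no reset: what is moved stays moved. The work goes in short steps, Python scripts to look and compute and a shell command to move; the robot and the scene stay as the last step left them, time stands still between calls to the robot, and variables do not carry over. Pictures are saved under pics/ and viewed, and the job is handed in when it is done.

```bash
mkdir -p pics
python3 - <<'E'
from bench import arm,cams
import cv2,numpy as np
print(arm.state())
for n in("top","side"):
    c=cams.camera(n);cv2.imwrite(f"pics/{n}0.png",c["img"])
    print(n,c["vfov"],c["cx"],c["cy"],c["xyz"],c["attitude"]); np.savez(f"{n}0.npz",**c)
E
```

```text
{'time_s': 0.0, 'joint_positions': array([ 1.15820714,  0.62930315,  0.03845648,  1.51834368, -0.02697372,
        0.99630263, -0.01999139]), 'dq': array([ 2.10075241e-03, -7.56932899e-05, -1.02762787e-03,  3.66021019e-04,
       -8.03644539e-04, -5.93974544e-04, -1.58953048e-04]), 'joint_efforts': array([ 2.84986399e-04, -5.49713373e+01,  1.14368968e+00, -1.86628014e+01,
       -5.23033063e-02,  2.36532837e-02,  1.60957111e-04]), 'ee_pos': array([ 220.69091395, -610.63394499,  175.49008083]), 'tool_rot': array([ 0.12186881, -0.12212931,  0.69713938, -0.69586573]), 'force': array([ 0.55660027,  0.17930044, -0.06231591]), 'moment': array([ 0.00105821, -0.05214824,  0.0688812 ]), 'opening': 94.36479130215643}
top 51.25754048204625 318.9446007210108 201.86070563206053 [ 455.81593446   90.80649401 1274.47916516] [-0.01885088  0.70920172 -0.70433796  0.02419924]
side 45.76734526789644 324.913864770158 203.4521218265864 [ 53.25622099 788.10320561 865.91983797] [ 0.1113047  -0.27142219  0.88128931 -0.37050022]
```

View pics/top0.png

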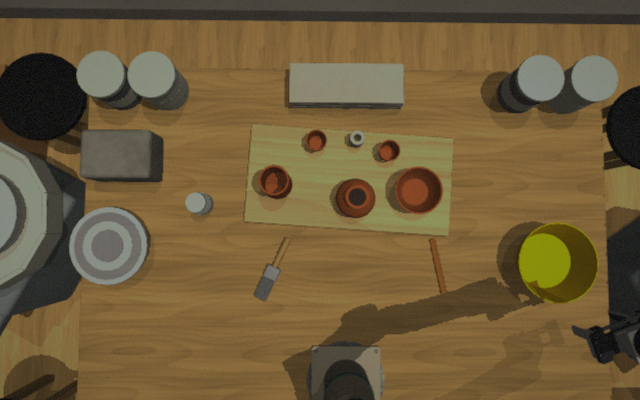

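View pics/side0.png

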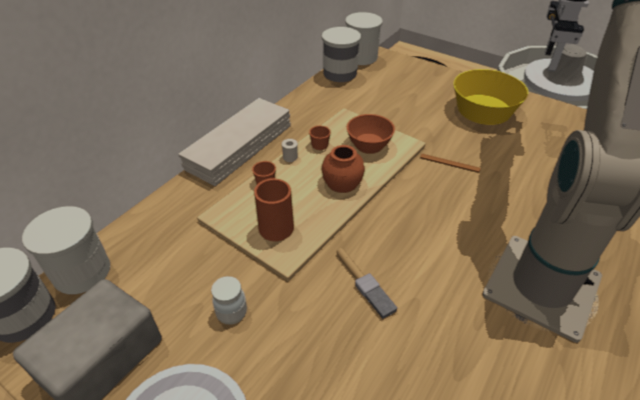

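```bash
cat > h.py <<'E'
import numpy as np
from scipy.spatial.transform import Rotation as R
def cloud(c):
    z=c["range_z"];h,w=z.shape
    f=h/2/np.tan(np.radians(float(c["vfov"]))/2)
    u,v=np.meshgrid(np.arange(w),np.arange(h))
    P=np.stack([(u-c["cx"])/f*z,(v-c["cy"])/f*z,z],-1)
    q=c["attitude"]
    W=P@R.from_quat([q[1],q[2],q[3],q[0]]).as_matrix().T+c["xyz"]
    W[z<=0]=np.nan
    return W
E
python3 - <<'E'
import numpy as np,cv2
from h import cloud
c=dict(np.load("top0.npz"));W=cloud(c)
cv2.setRNGSeed(0)
m=(np.nan_to_num(W[...,2])>35).astype(np.uint8)
n,l,s,ce=cv2.connectedComponentsWithStats(m)
for i in range(1,n):
    if s[i,4]<60: continue
    p=W[l==i]; print(s[i],ce[i].round(),"min",p.min(0).round(),"max",p.max(0).round())
print(W[390,20],W[200,600])
E
```

```text
[  76   50  110   57 4724] [130.  78.] min [810. 484.  35.] max [943. 757. 152.]
[ 501   55  117   56 4948] [559.  83.] min [ 810. -746.   35.] max [ 942. -462.  154.]
[ 289   62  115   44 4814] [346.  83.] min [ 825. -170.   35.] max [948. 174.  72.]
[  79  129   82   52 3991] [119. 155.] min [591. 558.  35.] max [732. 759. 117.]
[305 129  22  22 180] [315. 138.] min [682.  62.  35.] max [745. 124.  72.]
[349 130  15  17 170] [356. 138.] min [699. -46.  37.] max [742.  -6.  74.]
[378 139  22  22 191] [390. 149.] min [ 653. -152.   35.] max [717. -91.  71.]
[258 165  34  33 481] [274. 181.] min [543. 165.  36.] max [626. 249. 149.]
[ 395  166   47   48 1082] [420. 189.] min [ 499. -271.   35.] max [ 636. -136.   86.]
[ 335  178   40   40 1233] [355. 198.] min [486. -78.  63.] max [600.  35. 124.]
[185 192  26  22 457] [197. 202.] min [495. 404.  35.] max [558. 465.  91.]
[  69  207   79   78 4810] [108. 245.] min [292. 570.  73.] max [510. 790.  96.]
[ 516  222   82   81 2111] [569. 264.] min [ 248. -714.   35.] max [ 475. -483.   91.]
[ 571  309   69   55 2118] [613. 337.] min [ 161. -664.  203.] max [ 273. -516.  404.]
[ 324  362   51   38 1560] [347. 383.] min [  0. -65.  35.] max [ 81.  66. 337.]
[-243.84544587 1344.32919808 -555.09561007] [ 545.20746145 -781.73949378    3.51305515]
```

Top view: bowl rim centred near px (418,190), jar (356,198), vase (275,181). The glaze jar is at (198,203), the brush at (272,268) and the wood knife at (438,266). The yellow bowl at (557,263) lies on the way from the start pose.

```bash
python3 - <<'E'
import numpy as np,cv2
from h import cloud
from scipy.spatial.transform import Rotation as R
from bench import arm
W=cloud(dict(np.load("top0.npz"))); V=cloud(dict(np.load("side0.npz")))
def fit(W,c,r,z0,z1):
    d=np.hypot(W[...,0]-c[0],W[...,1]-c[1])
    p=W[(d<r)&(W[...,2]>z0)&(W[...,2]<z1)]
    (cx,cy),rr=cv2.minEnclosingCircle(p[:,:2].astype(np.float32)); return len(p),round(cx),round(cy),round(rr,1),p[:,2].max().round()
for nm,c,r,z0,z1 in(("bowl",(568,-203),85,65,95),("jar",(543,-22),75,60,85),("jarlip",(543,-22),50,110,130),("vase",(584,207),60,125,155)):
    print(nm,fit(W,c,r,z0,z1),fit(V,c,r,z0,z1))
s=arm.state();q=s["tool_rot"];print(R.from_quat([q[1],q[2],q[3],q[0]]).as_matrix().round(3))
m=(W[...,2]>12)&(W[...,2]<28)&(W[...,0]>430)&(W[...,0]<800)&(abs(W[...,1])<400)
print(cv2.minAreaRect(W[m][:,:2].astype(np.float32)))
E
python3 -m pendant '[{"linear":[0.2,0.3,0.1],"angular":[0,0,0]},{"linear":[0.2,0.4,0],"angular":[0,0,0]},{"linear":[0.2,0.4,0],"angular":[0,0,0]},{"linear":[0.2,0.4,0],"angular":[0,0,0]}]' -1 10
```

```text
bowl (502, 567, -204, 69.6, np.float64(86.0)) (567, 566, -202, 71.6, np.float64(84.0))
jar (194, 543, -22, 58.1, np.float64(85.0)) (385, 541, -19, 57.4, np.float64(85.0))
jarlip (435, 543, -22, 33.0, np.float64(124.0)) (351, 543, -23, 34.5, np.float64(123.0))
vase (239, 585, 208, 41.9, np.float64(149.0)) (579, 584, 209, 43.4, np.float64(147.0))
[[-0.94  -0.001  0.34 ]
 [-0.34   0.002 -0.94 ]
 [ 0.    -1.    -0.002]]
((603.57177734375, -8.47100830078125), (620.1403198242188, 300.4049377441406), 86.30223083496094)
time_s: 0.6
ee_pos: [317.5, -429.5, 188.1]
tool_rot: [0.122, -0.122, 0.697, -0.696]
force: [1.3, 0.2, -0.0]
opening: 57.0
```

```bash
python3 -m pendant '[{"linear":[0.22,0.38,0],"angular":[0,0,-0.028]},{"linear":[0.22,0.38,0],"angular":[0,0,-0.028]},{"linear":[0.22,0.38,0],"angular":[0,0,-0.028]},{"linear":[0.22,0.38,0],"angular":[0,0,-0.027]},{"linear":[0.22,0.36,0],"angular":[0,0,0]},{"linear":[0,0,-0.3],"angular":[0,0,0]},{"linear":[0,0,-0.3],"angular":[0,0,0]},{"linear":[0,0,-0.3],"angular":[0,0,0]},{"linear":[0,0,-0.15],"angular":[0,0,0]},{"linear":[0,0,0],"angular":[0,0,0]}]'
```

```text
time_s: 1.85
ee_pos: [447.6, -205.1, 61.1]
tool_rot: [-0.002, -0.0, 0.708, -0.707]
force: [-0.7, 0.5, 0.8]
opening: 0.5
```

Run:
```python
from bench import arm,cams
import cv2,numpy as np
s=arm.state();print(s["force"],s["ee_pos"],s["joint_positions"])
for n in("top","side"):
    c=cams.camera(n);cv2.imwrite(f"pics/{n}1.png",c["img"]); np.savez(f"{n}1.npz",**c)
```

```text
[-0.67586109  0.53323128  0.75797392] [ 447.64363088 -205.14258917   61.08648341] [ 0.33102589  0.58932354  0.06087622  2.05563816 -0.07032128  0.50206462
 -1.1292785 ]
```

View pics/side1.png

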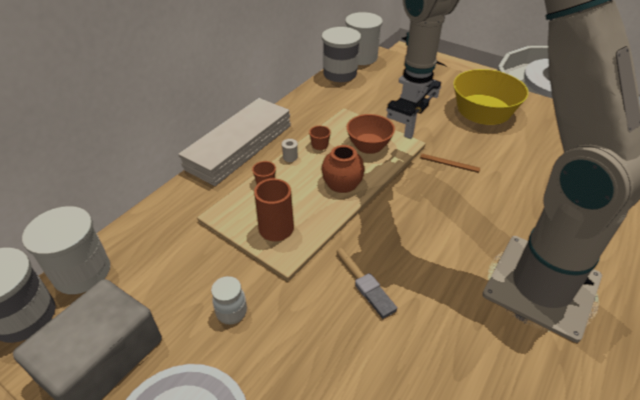

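Side view: the shut fingers end at about px (408,135), just in front of the bowl at (371,132), with clear space between. I'll approach slowly.

```bash
python3 -m pendant '[{"linear":[0.08,0,0],"angular":[0,0,0]},{"linear":[0.08,0,0],"angular":[0,0,0]},{"linear":[0.06,0,0],"angular":[0,0,0]},{"linear":[0,0,0],"angular":[0,0,0]},{"linear":[0,0,0],"angular":[0,0,0]}]'
python3 -m pendant '[{"linear":[0.02,0,0],"angular":[0,0,0]},{"linear":[0.02,0,0],"angular":[0,0,0]},{"linear":[0,0,0],"angular":[0,0,0]}]'
```

```text
time_s: 2.58
ee_pos: [475.0, -205.6, 62.3]
tool_rot: [-0.001, 0.001, 0.707, -0.707]
force: [-0.4, 0.1, 0.8]
opening: 1.0
time_s: 2.95
ee_pos: [480.4, -205.7, 62.4]
tool_rot: [0.001, -0.001, -0.707, 0.707]
force: [-0.1, -1.1, 0.3]
opening: 0.6
```

```bash
python3 -m pendant '[{"linear":[0.02,0,0],"angular":[0,0,0]},{"linear":[0.02,0,0],"angular":[0,0,0]},{"linear":[0,0,0],"angular":[0,0,0]}]'
```

```text
time_s: 3.32
ee_pos: [485.2, -205.7, 62.4]
tool_rot: [0.001, -0.001, -0.707, 0.707]
force: [-0.4, 0.4, -0.5]
opening: 0.5
```

```bash
python3 -m pendant '[{"linear":[0.015,0,0],"angular":[0,0,0]},{"linear":[0,0,0],"angular":[0,0,0]}]'
```

```text
time_s: 3.58
ee_pos: [486.9, -205.7, 62.4]
tool_rot: [0.001, -0.001, -0.707, 0.707]
force: [0.2, 0.8, -0.8]
opening: 0.2
```

```bash
python3 -m pendant '[{"linear":[0.015,0,0],"angular":[0,0,0]},{"linear":[0,0,0],"angular":[0,0,0]}]'
```

```text
time_s: 3.82
ee_pos: [488.8, -205.7, 62.4]
tool_rot: [0.001, -0.001, -0.707, 0.707]
force: [0.6, 0.6, -0.5]
opening: 0.3
```

```bash
python3 -m pendant '[{"linear":[0.015,0,0],"angular":[0,0,0]},{"linear":[0,0,0],"angular":[0,0,0]}]'
```

```text
time_s: 4.08
ee_pos: [490.6, -205.7, 62.4]
tool_rot: [0.001, -0.001, -0.707, 0.707]
force: [0.2, 0.3, 0.2]
opening: 0.6
```

Run:
```python
from bench import arm,cams
import cv2,numpy as np
F=[]
for i in range(3):
    F.append(arm.state()["force"]); c=cams.camera("side")
print(np.round(F,2)); cv2.imwrite("pics/s2.png",cv2.resize(c["img"][70:190,300:460],None,fx=4,fy=4,interpolation=2))
```

```text
[[ 0.17  0.29  0.23]
 [-0.71  0.25 -0.12]
 [-0.61  0.42  0.33]]
```

View pics/s2.png

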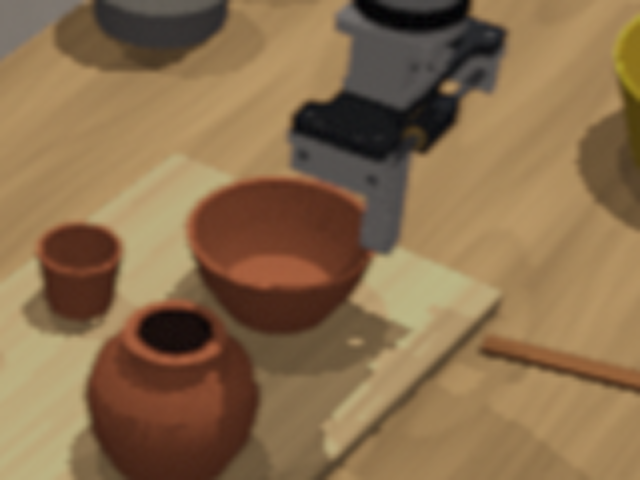

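The crop shows the finger at (370,210) right next to the bowl rim. The force readings are still only noise, about ±0.7 N, so I'll creep on.

```bash
python3 -m pendant '[{"linear":[0.015,0,0],"angular":[0,0,0]},{"linear":[0,0,0],"angular":[0,0,0]}]'
```

```text
time_s: 4.47
ee_pos: [492.4, -205.7, 62.4]
tool_rot: [0.001, -0.001, -0.707, 0.707]
force: [0.2, 0.2, -0.1]
opening: 0.3
```

```bash
python3 -m pendant '[{"linear":[0.015,0,0],"angular":[0,0,0]},{"linear":[0,0,0],"angular":[0,0,0]}]'; python3 -c "
from bench import arm,cams
for i in range(4): print(arm.state()['force'].round(2)); cams.camera('top')"
```

```text
time_s: 4.72
ee_pos: [494.2, -205.7, 62.4]
tool_rot: [0.001, -0.001, -0.707, 0.707]
force: [-0.4, -0.5, -0.3]
opening: 0.5
[-0.39 -0.49 -0.27]
[0.47 0.11 0.7 ]
[ 0.33 -0.05  0.02]
[-1.08  0.46  0.42]
```

Run:
```python
from bench import arm,cams
import cv2,numpy as np
from h import cloud
for n in("top","side"):
    c=cams.camera(n); a=dict(np.load(n+"0.npz"))
    W=cloud(c); W0=cloud(a)
    for w in(W0,W):
        d=np.hypot(w[...,0]-567,w[...,1]+203)
        p=w[(d<85)&(w[...,2]>70)&(w[...,2]<95)&(w[...,0]>567)]
        q=w[(d<60)&(w[...,2]>20)&(w[...,2]<32)]
        print(n,p[:,0].max().round(1),np.sort(p[:,0])[-10:].mean().round(1),len(p),len(q),q.mean(0).round(1))
    cv2.imwrite(f"pics/{n}3.png",cv2.resize(c["img"][150:240,360:480] if n=="top" else c["img"][90:180,320:440],None,fx=5,fy=5,interpolation=2))
    print(np.abs(c["img"].astype(int)-a["img"])[155:185,420:440].mean() if n=="top" else "")
```

```text
top 635.5 634.3 220 629 [ 567.2 -204.7   27.4]
top 635.5 634.2 218 553 [ 571.5 -204.6   27.5]
5.813888888888889
side 636.0 633.2 222 239 [ 569.6 -209.2   27.2]
side 635.5 633.5 218 242 [ 569.  -208.6   27.1]
```

View pics/top3.png

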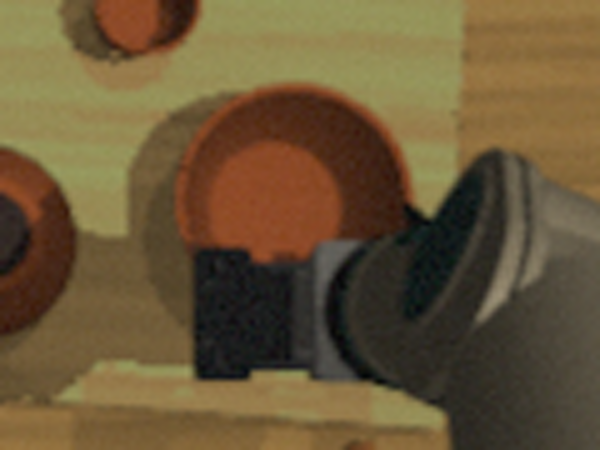

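View pics/side3.png

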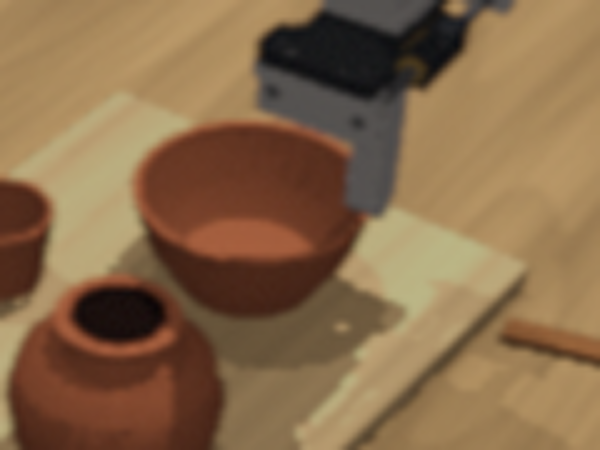

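The bowl has not moved: its far rim edge is still at x = 635.5. In the side crop the finger at (370,190) stands in front of the rim, so I'll keep creeping.

```bash
cat > f.py <<'E'
from bench import arm,cams
import numpy as np
F=[]
for i in range(4):
    s=arm.state();F.append(s['force']);cams.camera('top')
print("meanF",np.mean(F,0).round(2),s['ee_pos'].round(1),s['time_s'])
E
python3 -m pendant '[{"linear":[0.015,0,0],"angular":[0,0,0]},{"linear":[0,0,0],"angular":[0,0,0]}]'; python3 f.py
```

```text
time_s: 5.28
ee_pos: [496.0, -205.7, 62.4]
tool_rot: [0.001, -0.001, -0.707, 0.707]
force: [-0.5, -0.1, -0.3]
opening: 0.6
meanF [-0.24 -0.11 -0.41] [ 495.8 -205.7   62.4] 5.425
```

```bash
python3 -m pendant '[{"linear":[0.015,0,0],"angular":[0,0,0]},{"linear":[0,0,0],"angular":[0,0,0]}]'; python3 f.py
```

```text
time_s: 5.72
ee_pos: [497.8, -205.7, 62.4]
tool_rot: [0.001, -0.001, -0.707, 0.707]
force: [-1.1, -0.3, -0.3]
opening: 0.9
meanF [-0.07 -0.06 -0.24] [ 497.5 -205.7   62.4] 5.875
```

Run:
```python
from bench import cams
import numpy as np,cv2
from h import cloud
c=cams.camera("side");W=cloud(c)
for z0 in range(55,130,8):
    m=(W[...,2]>=z0)&(W[...,2]<z0+8)&(abs(W[...,1]+195)<35)&(W[...,0]>450)&(W[...,0]<520)
    p=W[m]; 
    if len(p): print(z0,len(p),p.min(0).round(),p.max(0).round())
v,u=121,0
for u in range(380,412,2): print(u,W[129,u].round(),c["img"][129,u])
cv2.imwrite("pics/s4.png",cv2.resize(c["img"][90:180,320:440],None,fx=6,fy=6,interpolation=2))
```

```text
55 16 [ 503. -194.   55.] [ 519. -163.   62.]
63 25 [ 501. -226.   63.] [ 518. -161.   71.]
71 25 [ 498. -223.   71.] [ 519. -160.   79.]
79 21 [ 498. -216.   79.] [ 516. -161.   83.]
87 2 [ 490. -207.   92.] [ 491. -203.   93.]
95 10 [ 489. -214.   95.] [ 505. -192.  102.]
103 28 [ 488. -217.  103.] [ 510. -188.  111.]
111 26 [ 488. -214.  111.] [ 506. -189.  119.]
119 23 [ 489. -219.  119.] [ 510. -188.  126.]
127 28 [ 488. -217.  127.] [ 509. -189.  135.]
380 [ 559. -253.   48.] [ 34  53 100]
382 [ 554. -258.   47.] [33 51 96]
384 [ 546. -254.   52.] [31 49 92]
386 [ 537. -249.   59.] [37 52 93]
388 [ 505. -192.  106.] [72 75 86]
390 [ 499. -193.  107.] [81 82 85]
392 [ 494. -194.  109.] [80 82 85]
394 [ 488. -195.  111.] [77 79 82]
396 [ 488. -208.  103.] [ 78  88 101]
398 [ 541. -344.    1.] [ 90 133 164]
400 [ 538. -352.   -2.] [ 90 133 164]
402 [ 533. -356.   -2.] [ 90 134 165]
404 [ 526. -355.    1.] [ 93 138 169]
406 [ 520. -356.    3.] [ 90 134 166]
408 [ 517. -366.   -1.] [ 93 137 170]
410 [ 511. -366.    1.] [ 95 140 172]
```

View pics/s4.png

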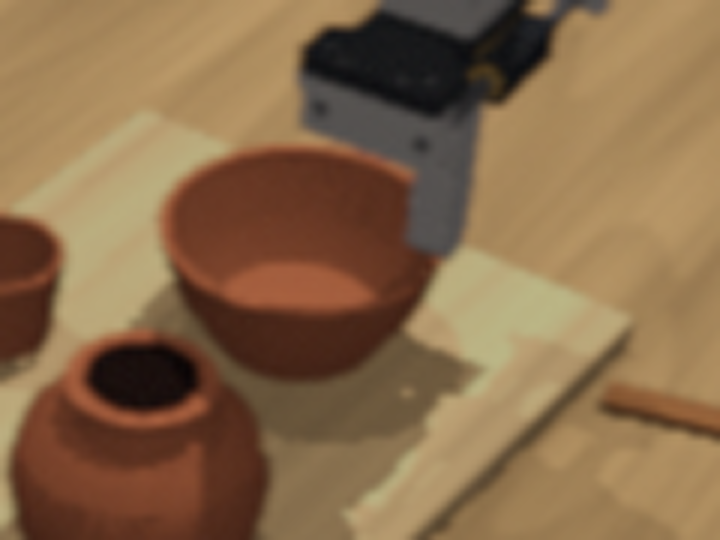

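Run:
```python
from bench import cams,arm
import numpy as np,cv2
from h import cloud
c=cams.camera("side");W=cloud(c)
for v in range(104,140,2): print(v,W[v,391].round(),c["img"][v,391],W[v,394].round())
# project TCP
from scipy.spatial.transform import Rotation as R
q=c["attitude"];M=R.from_quat([q[1],q[2],q[3],q[0]]).as_matrix()
f=200/np.tan(np.radians(c["vfov"])/2)
for P in([497.5,-205.7,62.4],[497.5,-205.7,81.4],[497.5,-205.7,100],[497,-203,80]):
    p=M.T@(np.array(P)-c["xyz"]);print(P,p[0]/p[2]*f+c["cx"],p[1]/p[2]*f+c["cy"],p[2])
print(arm.state()["joint_positions"])
```

```text
104 [ 474. -125.  232.] [31 29 28] [ 467. -128.  232.]
106 [ 470. -118.  231.] [22 22 21] [ 465. -124.  230.]
108 [ 468. -115.  227.] [21 20 21] [ 465. -126.  223.]
110 [ 470. -121.  218.] [75 77 80] [ 465. -127.  216.]
112 [ 468. -119.  214.] [77 79 82] [ 465. -129.  210.]
114 [ 471. -126.  204.] [64 66 68] [ 466. -133.  202.]
116 [ 470. -125.  199.] [79 80 83] [ 493. -194.  151.]
118 [ 470. -126.  192.] [81 83 86] [ 491. -191.  148.]
120 [ 500. -193.  136.] [80 81 85] [ 490. -191.  141.]
122 [ 499. -193.  130.] [81 81 85] [ 489. -191.  135.]
124 [ 499. -195.  123.] [80 82 86] [ 491. -195.  126.]
126 [ 499. -196.  116.] [79 81 85] [ 491. -199.  117.]
128 [ 496. -190.  114.] [80 82 86] [ 489. -194.  114.]
130 [ 496. -193.  106.] [78 79 83] [ 491. -201.  103.]
132 [ 511. -229.   71.] [43 53 78] [ 489. -199.   98.]
134 [ 501. -206.   82.] [30 47 84] [ 529. -292.   19.]
136 [ 498. -201.   80.] [ 48  72 100] [ 528. -291.   13.]
138 [ 528. -270.   18.] [ 88 126 142] [ 519. -273.   20.]
[497.5, -205.7, 62.4] 391.13374208148764 140.26583325879466 1328.4552436715871
[497.5, -205.7, 81.4] 391.83789638462224 134.74212670272755 1315.1422913008466
[497.5, -205.7, 100] 392.5411736261325 129.22530021687024 1302.1096116115953
[497, -203, 80] 391.48031132972034 135.69359652448418 1314.3245325499734
[ 0.2948287   0.63217774  0.06802332  1.93683048 -0.07388834  0.57496201
 -1.16099409]
```

The measured depth shows the shut fingers ending at z ≈ 95–98, at px (392,132). The state reports z = 62, so the real tip sits about 35 mm higher than reported and the finger is above the rim rather than against it. I'll back off, go lower and check again.

```bash
python3 -m pendant '[{"linear":[-0.15,0,0],"angular":[0,0,0]},{"linear":[-0.15,0,0],"angular":[0,0,0]},{"linear":[0,0,-0.1],"angular":[0,0,0]},{"linear":[0,0,-0.1],"angular":[0,0,0]},{"linear":[0,0,-0.09],"angular":[0,0,0]},{"linear":[0,0,0],"angular":[0,0,0]},{"linear":[0,0,0],"angular":[0,0,0]}]'
cat > tip.py <<'E'
from bench import cams,arm
import numpy as np
from h import cloud
s=arm.state();e=s["ee_pos"]
for n in("side","top"):
    c=cams.camera(n);W=cloud(c);g=c["img"].astype(int)
    gray=(g.max(2)-g.min(2)<15)
    m=gray&(np.hypot(W[...,0]-e[0],W[...,1]-e[1])<25)&(W[...,2]>10)&(W[...,2]<e[2]+60)
    p=W[m]
    if len(p)>4: print(n,len(p),np.percentile(p,3,0).round(),np.percentile(p,97,0).round(),"ee",e.round(1))
E
python3 tip.py
```

```text
time_s: 6.9
ee_pos: [461.8, -205.7, 27.4]
tool_rot: [0.001, -0.001, -0.707, 0.707]
force: [-0.6, -0.2, 0.3]
opening: 0.5
side 42 [ 454. -208.   67.] [ 467. -190.   86.] ee [ 461.8 -205.7   27.4]
```

```bash
python3 -m pendant '[{"linear":[0.08,0,0],"angular":[0,0,0]},{"linear":[0.06,0,0],"angular":[0,0,0]},{"linear":[0.02,0,0],"angular":[0,0,0]},{"linear":[0,0,0],"angular":[0,0,0]}]'; python3 f.py
```

```text
time_s: 7.5
ee_pos: [481.0, -205.6, 27.6]
tool_rot: [0.001, -0.001, -0.707, 0.707]
force: [0.1, -0.4, 0.3]
opening: 0.7
meanF [0.23 0.06 0.53] [ 480.4 -205.7   27.5] 7.65
```

```bash
python3 -m pendant '[{"linear":[0.01,0,0],"angular":[0,0,0]},{"linear":[0.01,0,0],"angular":[0,0,0]},{"linear":[0.01,0,0],"angular":[0,0,0]},{"linear":[0,0,0],"angular":[0,0,0]}]'; python3 f.py
```

```text
time_s: 8.2
ee_pos: [484.5, -205.7, 27.6]
tool_rot: [0.001, -0.001, -0.707, 0.707]
force: [0.0, -0.2, 0.5]
opening: 0.7
meanF [-0.03  0.1   0.07] [ 484.3 -205.7   27.6] 8.35
```

```bash
python3 -m pendant '[{"linear":[0.01,0,0],"angular":[0,0,0]},{"linear":[0.01,0,0],"angular":[0,0,0]},{"linear":[0,0,0],"angular":[0,0,0]}]'; python3 f.py
```

```text
time_s: 8.78
ee_pos: [485.3, -205.6, 27.4]
tool_rot: [-0.002, -0.0, 0.707, -0.707]
force: [-4.8, -0.5, 1.5]
opening: 0.5
meanF [-4.52 -0.42  2.17] [ 485.4 -205.7   27.4] 8.925
```

Bowl contact is clear: force −4.5 N in x, steady, with TCP x at 485. I'll retract and move in front of the jar.

```bash
python3 -m pendant '[{"linear":[-0.1,0,0],"angular":[0,0,0]},{"linear":[-0.15,0,0],"angular":[0,0,0]},{"linear":[-0.15,0,0],"angular":[0,0,0]},{"linear":[0,0.35,0],"angular":[0,0,0]},{"linear":[0,0.4,0],"angular":[0,0,0]},{"linear":[0,0.4,0],"angular":[0,0,0]},{"linear":[0,0.3,0],"angular":[0,0,0]},{"linear":[0,0.08,-0.05],"angular":[0,0,0]},{"linear":[0,0,0],"angular":[0,0,0]},{"linear":[0,0,0],"angular":[0,0,0]}]'; python3 tip.py; python3 f.py
python3 - <<'E'
from bench import cams
import numpy as np
from h import cloud
for n in("top","side"):
  for w in(cloud(dict(np.load(n+"0.npz"))),cloud(cams.camera(n))):
    d=np.hypot(w[...,0]-567,w[...,1]+203)
    p=w[(d<85)&(w[...,2]>65)&(w[...,2]<95)]
    print(n,p.min(0).round(1),p.max(0).round(1))
E
```

```text
time_s: 10.22
ee_pos: [439.0, -23.8, 21.6]
tool_rot: [0.001, -0.002, -0.707, 0.707]
force: [0.1, -0.0, -0.0]
opening: 0.7
side 53 [431. -29.  57.] [445. -10.  80.] ee [439.  -23.8  21.6]
meanF [-0.77 -0.7  -0.26] [438.9 -23.   21.6] 10.475
top [ 498.6 -270.8   65. ] [ 635.5 -136.2   85.7]
top [ 498.6 -271.3   65. ] [ 635.3 -136.1   85.3]
side [ 497.1 -272.    65.1] [ 636.  -131.4   84.4]
side [ 543.4 -254.2   65.1] [ 636.1 -132.    83.7]
```

Bowl unmoved. Next is the jar; I expect contact at a TCP x of about 473.

```bash
python3 -m pendant '[{"linear":[0.08,0.01,0],"angular":[0,0,0]},{"linear":[0.08,0,0],"angular":[0,0,0]},{"linear":[0.04,0,0],"angular":[0,0,0]},{"linear":[0.02,0,0],"angular":[0,0,0]},{"linear":[0,0,0],"angular":[0,0,0]}]'; python3 f.py
```

```text
time_s: 11.25
ee_pos: [465.1, -20.9, 21.5]
tool_rot: [0.001, -0.001, -0.707, 0.707]
force: [-0.7, -1.4, -0.9]
opening: 0.7
meanF [-0.12 -0.18 -0.29] [464.8 -20.9  21.6] 11.4
```

```bash
python3 -m pendant '[{"linear":[0.01,0,0],"angular":[0,0,0]},{"linear":[0.01,0,0],"angular":[0,0,0]},{"linear":[0.01,0,0],"angular":[0,0,0]},{"linear":[0,0,0],"angular":[0,0,0]}]'; python3 f.py
```

```text
time_s: 11.95
ee_pos: [468.9, -20.9, 21.6]
tool_rot: [-0.001, 0.001, 0.707, -0.707]
force: [-0.0, 0.3, -0.6]
opening: 0.6
meanF [ 0.14  0.18 -0.11] [468.7 -20.9  21.6] 12.1
```

```bash
python3 -m pendant '[{"linear":[0.01,0,0],"angular":[0,0,0]},{"linear":[0.01,0,0],"angular":[0,0,0]},{"linear":[0,0,0],"angular":[0,0,0]}]'; python3 f.py
```

```text
time_s: 12.52
ee_pos: [471.3, -20.9, 21.6]
tool_rot: [0.001, -0.001, -0.707, 0.707]
force: [0.4, -0.3, -0.6]
opening: 0.2
meanF [-0.04 -0.07 -0.35] [471.1 -20.9  21.6] 12.675
```

```bash
python3 -m pendant '[{"linear":[0.01,0,0],"angular":[0,0,0]},{"linear":[0.01,0,0],"angular":[0,0,0]},{"linear":[0,0,0],"angular":[0,0,0]}]'; python3 f.py
```

```text
time_s: 13.1
ee_pos: [473.7, -20.9, 21.6]
tool_rot: [0.001, -0.001, -0.707, 0.707]
force: [-0.0, -0.1, 1.1]
opening: 0.5
meanF [-0.23 -0.1   0.24] [473.6 -20.9  21.6] 13.25
```

```bash
python3 -m pendant '[{"linear":[0.01,0,0],"angular":[0,0,0]},{"linear":[0,0,0],"angular":[0,0,0]}]'; python3 f.py
```

```text
time_s: 13.55
ee_pos: [474.1, -20.9, 21.5]
tool_rot: [-0.001, 0.0, 0.707, -0.707]
force: [-1.4, 0.9, 1.0]
opening: 0.2
meanF [-1.39  0.21  0.9 ] [474.2 -20.9  21.5] 13.7
```

```bash
python3 -m pendant '[{"linear":[0.008,0,0],"angular":[0,0,0]},{"linear":[0,0,0],"angular":[0,0,0]}]'; python3 f.py
```

```text
time_s: 14.0
ee_pos: [474.3, -20.9, 21.4]
tool_rot: [-0.002, -0.0, 0.707, -0.707]
force: [-4.4, -0.2, 2.2]
opening: 0.4
meanF [-5.18 -0.42  2.24] [474.3 -20.9  21.4] 14.15
```

Jar tapped at about 5 N. Now to the vase.

```bash
python3 -m pendant '[{"linear":[-0.1,0,0],"angular":[0,0,0]},{"linear":[-0.15,0,0.05],"angular":[0,0,0]},{"linear":[-0.1,0.1,0.11],"angular":[0,0,0]},{"linear":[0,0.4,0],"angular":[0,0,0]},{"linear":[0,0.4,0],"angular":[0,0,0]},{"linear":[0,0.4,0],"angular":[0,0,0]},{"linear":[0.1,0.4,0],"angular":[0,0,0]},{"linear":[0.2,0.21,0],"angular":[0,0,0]},{"linear":[0.2,0,0],"angular":[0,0,0]},{"linear":[0,0,0],"angular":[0,0,0]}]';python3 -m pendant '[{"linear":[0,0,0],"angular":[0,0,0]}]'; python3 tip.py; python3 f.py
python3 - <<'E'
from bench import cams
import cv2
c=cams.camera("side");cv2.imwrite("pics/s5.png",c["img"])
E
```

```text
time_s: 15.45
ee_pos: [495.6, 209.7, 41.5]
tool_rot: [0.001, 0.002, 0.708, -0.707]
force: [0.4, -0.5, -0.4]
opening: 0.6
time_s: 15.58
ee_pos: [492.4, 208.4, 41.0]
tool_rot: [-0.001, 0.0, 0.707, -0.707]
force: [-0.6, -0.5, -0.5]
opening: 0.4
side 66 [483. 201.  80.] [497. 222. 100.] ee [492.4 208.4  41. ]
meanF [ 0.14 -0.08 -0.24] [493.1 208.2  40.9] 15.825
```

View pics/s5.png

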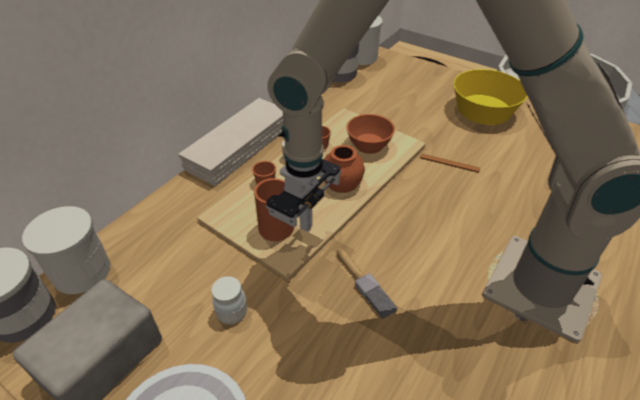

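The finger hangs at px (306,225) in front of the vase (275,210), and the gripper body shows at (300,195). I'll check how far the body clears the vase top, which is really at z = 143.

Run:
```python
from bench import cams
import numpy as np
from h import cloud
c=cams.camera("side");W=cloud(c);g=c["img"].astype(int)
gray=(g.max(2)-g.min(2)<15)
for x0 in range(440,600,12):
    m=gray&(W[...,0]>=x0)&(W[...,0]<x0+12)&(abs(W[...,1]-208)<110)&(W[...,2]>25)
    p=W[m]
    if len(p): print(x0,len(p),"zmin",np.percentile(p[:,2],2).round(),"y",p[:,1].min().round(),p[:,1].max().round())
```

```text
440 5 zmin 449.0 y 164.0 172.0
452 523 zmin 177.0 y 125.0 297.0
464 938 zmin 178.0 y 122.0 298.0
476 676 zmin 88.0 y 123.0 297.0
488 560 zmin 93.0 y 122.0 298.0
500 473 zmin 174.0 y 124.0 298.0
512 212 zmin 175.0 y 227.0 298.0
524 8 zmin 208.0 y 236.0 292.0
```

Body bottom is at 174 or higher against a measured vase top of 149, so about 25 mm of clearance. I'll approach, with contact expected near x = 529.

```bash
python3 -m pendant '[{"linear":[0.08,0,0],"angular":[0,0,0]},{"linear":[0.08,0,0],"angular":[0,0,0]},{"linear":[0.05,0,0],"angular":[0,0,0]},{"linear":[0.02,0,0],"angular":[0,0,0]},{"linear":[0,0,0],"angular":[0,0,0]}]'; python3 f.py
```

```text
time_s: 16.6
ee_pos: [521.3, 208.2, 40.7]
tool_rot: [0.001, -0.001, -0.707, 0.707]
force: [-0.5, -0.2, -0.5]
opening: 0.2
meanF [-0.23 -0.18 -0.1 ] [521.  208.3  40.8] 16.75
```

```bash
python3 -m pendant '[{"linear":[0.01,0,0],"angular":[0,0,0]},{"linear":[0.01,0,0],"angular":[0,0,0]},{"linear":[0.01,0,0],"angular":[0,0,0]},{"linear":[0,0,0],"angular":[0,0,0]}]'; python3 f.py
```

```text
time_s: 17.3
ee_pos: [525.1, 208.3, 40.8]
tool_rot: [0.001, -0.001, -0.707, 0.707]
force: [0.1, 0.2, -0.0]
opening: 0.3
meanF [-0.11  0.23  0.1 ] [524.9 208.3  40.8] 17.45
```

```bash
python3 -m pendant '[{"linear":[0.01,0,0],"angular":[0,0,0]},{"linear":[0,0,0],"angular":[0,0,0]}]'; python3 f.py
```

```text
time_s: 17.75
ee_pos: [526.3, 208.3, 40.8]
tool_rot: [-0.001, 0.001, 0.707, -0.707]
force: [-0.7, 0.0, 0.4]
opening: 0.4
meanF [-0.46  0.27  0.18] [526.1 208.3  40.8] 17.9
```

```bash
python3 -m pendant '[{"linear":[0.008,0,0],"angular":[0,0,0]},{"linear":[0,0,0],"angular":[0,0,0]}]'; python3 f.py
```

```text
time_s: 18.2
ee_pos: [527.2, 208.3, 40.8]
tool_rot: [-0.001, 0.001, 0.707, -0.707]
force: [-0.3, -0.8, 0.6]
opening: 0.3
meanF [-0.13 -0.17  0.35] [527.1 208.3  40.8] 18.35
```

```bash
python3 -m pendant '[{"linear":[0.008,0,0],"angular":[0,0,0]},{"linear":[0,0,0],"angular":[0,0,0]}]'; python3 f.py
```

```text
time_s: 18.65
ee_pos: [528.2, 208.3, 40.8]
tool_rot: [-0.001, 0.001, 0.707, -0.707]
force: [0.3, 0.0, -0.0]
opening: 0.5
meanF [-0.12  0.14 -0.15] [528.  208.3  40.8] 18.8
```

```bash
python3 -m pendant '[{"linear":[0.008,0,0],"angular":[0,0,0]},{"linear":[0,0,0],"angular":[0,0,0]}]'; python3 f.py
```

```text
time_s: 19.1
ee_pos: [529.1, 208.3, 40.8]
tool_rot: [0.001, -0.001, -0.707, 0.707]
force: [0.2, 0.2, 0.2]
opening: 0.3
meanF [-0.13 -0.2   0.22] [529.  208.3  40.8] 19.25
```

```bash
python3 -m pendant '[{"linear":[0.008,0,0],"angular":[0,0,0]},{"linear":[0,0,0],"angular":[0,0,0]}]'; python3 f.py
```

```text
time_s: 19.55
ee_pos: [530.1, 208.3, 40.8]
tool_rot: [0.001, -0.001, -0.707, 0.707]
force: [-0.9, 0.5, 0.2]
opening: 0.4
meanF [-0.22  0.57  0.21] [530.  208.3  40.8] 19.7
```

```bash
python3 -m pendant '[{"linear":[0.008,0,0],"angular":[0,0,0]},{"linear":[0,0,0],"angular":[0,0,0]}]'; python3 f.py
```

```text
time_s: 20.0
ee_pos: [531.1, 208.3, 40.8]
tool_rot: [-0.001, 0.001, 0.707, -0.707]
force: [0.0, 0.7, 0.2]
opening: 0.8
meanF [ 0.19  0.28 -0.01] [530.9 208.3  40.8] 20.15
```

```bash
python3 -m pendant '[{"linear":[0.008,0,0],"angular":[0,0,0]},{"linear":[0,0,0],"angular":[0,0,0]}]'; python3 f.py
```

```text
time_s: 20.45
ee_pos: [532.0, 208.3, 40.8]
tool_rot: [-0.001, 0.001, 0.707, -0.707]
force: [0.3, -0.4, -0.3]
opening: 0.3
meanF [ 0.02 -0.21 -0.08] [531.9 208.3  40.8] 20.6
```

```bash
python3 -m pendant '[{"linear":[0.008,0,0],"angular":[0,0,0]},{"linear":[0,0,0],"angular":[0,0,0]}]'; python3 f.py
```

```text
time_s: 20.9
ee_pos: [532.3, 208.3, 40.7]
tool_rot: [0.001, -0.0, -0.707, 0.707]
force: [-0.7, 0.6, 0.4]
opening: 0.3
meanF [-0.98 -0.39  0.64] [532.4 208.3  40.7] 21.05
```

Run:
```python
from bench import cams
import cv2
c=cams.camera("side");cv2.imwrite("pics/s6.png",cv2.resize(c["img"][150:250,230:350],None,fx=6,fy=6,interpolation=2))
```

```text
(no output)
```

View pics/s6.png

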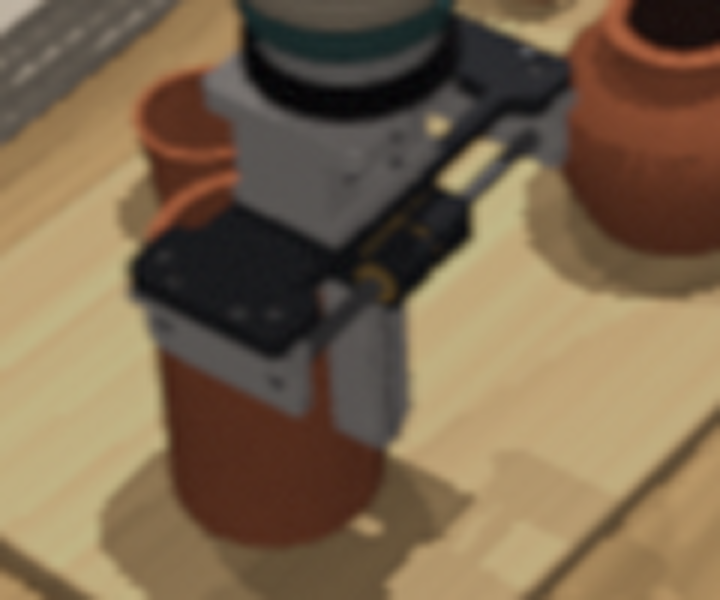

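In the crop the finger at (370,430) meets the vase wall, and contact is just beginning at about −1 N. One more small press.

```bash
python3 -m pendant '[{"linear":[0.008,0,0],"angular":[0,0,0]},{"linear":[0,0,0],"angular":[0,0,0]}]'; python3 f.py
```

```text
time_s: 21.4
ee_pos: [532.4, 208.3, 40.7]
tool_rot: [0.001, 0.0, -0.707, 0.707]
force: [-4.1, -0.0, 4.4]
opening: 0.5
meanF [-4.9   0.1   4.14] [532.4 208.3  40.7] 21.55
```

Vase tapped at about 5 N. Retracting and running a final check.

```bash
python3 -m pendant '[{"linear":[-0.1,0,0],"angular":[0,0,0]},{"linear":[-0.2,0,0],"angular":[0,0,0]},{"linear":[-0.3,0,0],"angular":[0,0,0]},{"linear":[-0.2,0,0.2],"angular":[0,0,0]},{"linear":[0,-0.2,0.3],"angular":[0,0,0]},{"linear":[0,-0.3,0.4],"angular":[0,0,0]},{"linear":[0,-0.3,0.4],"angular":[0,0,0]},{"linear":[0,-0.3,0.2],"angular":[0,0,0]},{"linear":[0,0,0],"angular":[0,0,0]},{"linear":[0,0,0],"angular":[0,0,0]}]'; python3 f.py
python3 - <<'E'
from bench import cams
import cv2,numpy as np
from h import cloud
for n in("top","side"):
    c=cams.camera(n);cv2.imwrite(f"pics/{n}9.png",c["img"]);a=dict(np.load(n+"0.npz"))
    for nm,x,y,r,z0,z1 in(("bowl",567,-203,85,65,95),("jar",543,-22,50,110,130),("vase",585,208,60,125,155),("cupa",713,93,45,50,80),("cupb",685,-121,45,50,80),("prop",720,-26,35,50,80),("glaze",527,434,45,60,100)):
        o=[]
        for w in(cloud(a),cloud(c)):
            d=np.hypot(w[...,0]-x,w[...,1]-y);p=w[(d<r)&(w[...,2]>z0)&(w[...,2]<z1)]
            o.append(((p.min(0)+p.max(0))/2).round(1) if len(p) else None)
        print(n,nm,*o)
E
```

```text
time_s: 22.85
ee_pos: [437.8, 77.1, 220.4]
tool_rot: [-0.0, 0.001, 0.707, -0.707]
force: [0.0, -0.4, 0.0]
opening: 0.2
meanF [ 0.33 -0.19 -0.17] [437.3  77.4 219.8] 23.0
top bowl [ 567.1 -203.5   75.4] [ 567.  -203.6   74.9]
top jar [543.5 -22.1 117.7] [543.5 -22.3 118.2]
top vase [584.8 208.3 137. ] [584.5 208.4 136.8]
top cupa [713.5  93.2  61.3] [713.7  93.2  60.3]
top cupb [ 685.  -121.4   60.7] [ 684.8 -121.5   61.1]
top prop [720.7 -25.8  61.9] [720.7 -25.8  63.5]
top glaze [525.8 436.4  75.5] [526.  436.1  74.7]
side bowl [ 566.6 -201.7   74.8] [ 560.4 -204.1   74.7]
side jar [543.2 -22.4 116.3] [544.6 -22.2 116.6]
side vase [584.2 208.9 136. ] [584.3 209.6 135.9]
side cupa [713.1  93.2  60.9] [711.6  94.2  60.2]
side cupb [ 683.9 -121.2   59.9] [ 685.1 -121.    60.3]
side prop [718.8 -25.   61.6] [720.8 -25.   61. ]
side glaze [523.9 439.   74.8] [524.8 438.8  74.8]
```

View pics/side9.png

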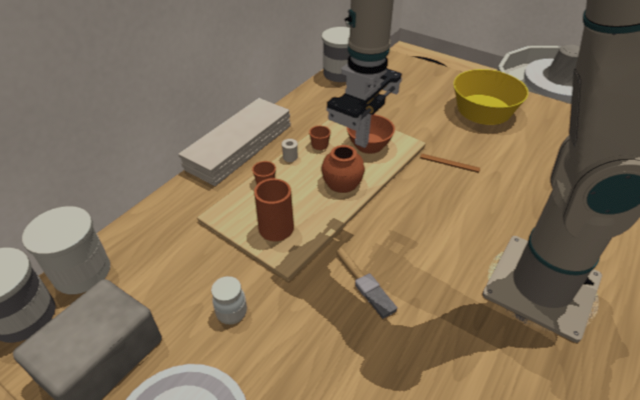

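View pics/top9.png

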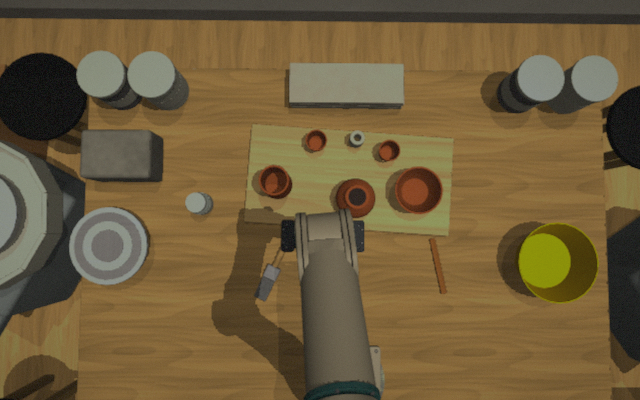

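The final pictures show every object where it was: bowl (418,190), jar (356,198), vase (275,181), brush (270,270), knife (438,266). The arm is clear of everything, so I'm handing in.

```bash
python3 -c "
from bench import ticket; print(ticket.close_job())"
```

```text
the job is handed in; nothing more can be done
None
```

I tapped the three pots on their fronts with the shut fingertips, in order: bowl, jar, then vase. The job was handed in at about 23 s; no verdict is reported.

- **Tap forces:** the wrist sensor's mean x-force (four readings averaged) was about 4.5 N on the bowl, 5.2 N on the jar and 4.9 N on the vase. The limit is 20 N.
- **Positions:** in the top camera all three pots, both cups, the prop and the glaze jar are within about 0.5 mm of where they started. I checked the brush and knife by eye only, and they look unmoved. The arm was clear of everything, with only sensor noise on the wrist.

**Checks that disagreed:**
- **Fingertip height:** the cameras put the fingertips about 35 mm higher than the reported TCP. My first pass at the bowl therefore went over the rim without touching. I backed off, went lower and used the camera height from then on.
- **Bowl in the last side view:** its centre read about 6 mm off because the gripper partly hid it. The unobstructed top view shows it unmoved.
- **Vase tap:** the upward force was about 4 N, against about 2 N on the bowl and jar. I put this down to friction at the finger, since the gripper body measured about 25 mm clear of the vase top.

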